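Clear the cafe's dessert counter: store the chocolate spheres, nest the covers

TASK

Clear the dessert display for the night. Move every hollow chocolate sphere from the wooden board into a dimple of its own in the white tray - they are fragile, so grip them lightly and set them down gently, neither dropped nor pressed - and stack all the domed covers upturned on the wooden ring, each cupped straight and level inside the one below. Any order will do; leave the jar, the milk jug and the wooden box where they are.

Things in the scene. Friction and masses are not known exactly. Their poses are not given: they have to be found in the camera images.
- cover0: Domed metal food cover, upturned on its flat knob; two or three alike (None if absent). 124 mm across, 66 high, 120 g. Origin: centre of the knob's underside, z up out of the mouth. Knob 52 mm wide, 18 high; inner floor 64 mm wide, 22 mm up. Rim: upright black rubber band 9 mm thick, radius 53 to 62 mm, 52 to 66 mm up; can be pinched anywhere, one finger inside. Nested covers rise 22 mm each.
- cover1: Domed metal food cover, upturned on its flat knob; two or three alike (None if absent). 124 mm across, 66 high, 120 g. Origin: centre of the knob's underside, z up out of the mouth. Knob 52 mm wide, 18 high; inner floor 64 mm wide, 22 mm up. Rim: upright black rubber band 9 mm thick, radius 53 to 62 mm, 52 to 66 mm up; can be pinched anywhere, one finger inside. Nested covers rise 22 mm each.
- cover2: Domed metal food cover, upturned on its flat knob; two or three alike (None if absent). 124 mm across, 66 high, 120 g. Origin: centre of the knob's underside, z up out of the mouth. Knob 52 mm wide, 18 high; inner floor 64 mm wide, 22 mm up. Rim: upright black rubber band 9 mm thick, radius 53 to 62 mm, 52 to 66 mm up; can be pinched anywhere, one finger inside. Nested covers rise 22 mm each.
- cradle: Fixed dark wooden ring, stand for the cover stack: 108 mm outside, 84 inside, 30 high. Origin: centre, on the counter. An upturned cover's dome sits on the ring's inner edge, which centres it, its knob hanging inside; its origin is then about 7 mm above the counter, those of the next covers, each knob standing on the inner floor of the one below, 29 and 51 mm.
- ball0: Hollow dark-brown chocolate sphere, 56 mm in diameter, 45 g, fragile: bears at most 35 N from each finger, 15 N of pressing into the tray, and a fall of 10 mm into a dimple. One of three or four alike (None if absent). Origin: its centre, at the start about 38 mm above the counter in a hollow of the board.
- ball1: Hollow dark-brown chocolate sphere, 56 mm in diameter, 45 g, fragile: bears at most 35 N from each finger, 15 N of pressing into the tray, and a fall of 10 mm into a dimple. One of three or four alike (None if absent). Origin: its centre, at the start about 38 mm above the counter in a hollow of the board.
- ball2: Hollow dark-brown chocolate sphere, 56 mm in diameter, 45 g, fragile: bears at most 35 N from each finger, 15 N of pressing into the tray, and a fall of 10 mm into a dimple. One of three or four alike (None if absent). Origin: its centre, at the start about 38 mm above the counter in a hollow of the board.
- ball3: Hollow dark-brown chocolate sphere, 56 mm in diameter, 45 g, fragile: bears at most 35 N from each finger, 15 N of pressing into the tray, and a fall of 10 mm into a dimple. One of three or four alike (None if absent). Origin: its centre, at the start about 38 mm above the counter in a hollow of the board.
- board: Fixed pale wooden serving board with round ends, 330 x 70 mm, 18 mm high, with four round hollows 39 mm across in a row 62 mm apart along its x axis, where the spheres start. Origin: centre of the underside.
- tray: Fixed white ceramic storage tray, 260 x 80 mm, 26 mm high, with a loop ear at each end and four round dimples 39 mm across, 10 mm deep, in a row 62 mm apart along its x axis. Origin: centre of the underside.
- pocket0 (a point): Where the centre of a sphere lies when it rests in dimple 0 of the tray (about 20 mm above the tray's top, 46 mm above the counter).
- pocket1 (a point): Where the centre of a sphere lies when it rests in dimple 1 of the tray (about 20 mm above the tray's top, 46 mm above the counter).
- pocket2 (a point): Where the centre of a sphere lies when it rests in dimple 2 of the tray (about 20 mm above the tray's top, 46 mm above the counter).
- pocket3 (a point): Where the centre of a sphere lies when it rests in dimple 3 of the tray (about 20 mm above the tray's top, 46 mm above the counter).
- jar: Bystander: closed amber glass jar, 70 mm across, 110 mm high, beyond the work. Origin: centre of the underside.
- milk_jug: Bystander: steel milk jug, 90 mm across, 105 mm high, beyond the work. Origin: centre of the underside.
- napkin_box: Bystander: wooden box, 130 x 130 x 60 mm, at the far left. Origin: centre of the underside.

How it is judged (in metres and radians):
At the end, for the whole second after the job is handed in: Every sphere present rests in a dimple of the tray (centre within 8 mm of the dimple's seat point); every cover present stands upturned in one stack on the ring, axis within 15 mm of the ring's centre and tilted less than 0.12 rad; all at rest (horizontal distance between each of cover0, cover1, cover2 and cradle below 0.015 m and angle between each of cover0, cover1, cover2's own z axis and vertical below 0.12 rad and linear speed of each of cover0, cover1, cover2, ball0, ball1, ball2, ball3 below 0.03 m/s and (distance between ball0 and pocket0 below 0.008 m or distance between ball0 and pocket1 below 0.008 m or distance between ball0 and pocket2 below 0.008 m or distance between ball0 and pocket3 below 0.008 m) and (distance between ball1 and pocket0 below 0.008 m or distance between ball1 and pocket1 below 0.008 m or distance between ball1 and pocket2 below 0.008 m or distance between ball1 and pocket3 below 0.008 m) and (distance between ball2 and pocket0 below 0.008 m or distance between ball2 and pocket1 below 0.008 m or distance between ball2 and pocket2 below 0.008 m or distance between ball2 and pocket3 below 0.008 m) and (distance between ball3 and pocket0 below 0.008 m or distance between ball3 and pocket1 below 0.008 m or distance between ball3 and pocket2 below 0.008 m or distance between ball3 and pocket3 below 0.008 m)); the robot touches nothing.
It fails at once if the jar, the milk jug or the wooden box is shifted by more than 40 mm (distance of any of jar, milk_jug, napkin_box from where it was at the start of the episode above 0.04 m).
It fails at once if a chocolate sphere is gripped with more than 35 N a finger (70 N over both) (contact force between any of ball0, ball1, ball2, ball3 and the fingers above 70 N).
It fails at once if a chocolate sphere is pressed into the tray with more than 15 N (contact force between any of ball0, ball1, ball2, ball3 and tray above 15 N).
It fails at once if a chocolate sphere is dropped into a dimple from over about 12 mm (it arrives faster than 0.45 m/s) ((distance between ball0 and pocket0 below 0.012 m and linear speed of ball0 above 0.45 m/s) or (distance between ball0 and pocket1 below 0.012 m and linear speed of ball0 above 0.45 m/s) or (distance between ball0 and pocket2 below 0.012 m and linear speed of ball0 above 0.45 m/s) or (distance between ball0 and pocket3 below 0.012 m and linear speed of ball0 above 0.45 m/s) or (distance between ball1 and pocket0 below 0.012 m and linear speed of ball1 above 0.45 m/s) or (distance between ball1 and pocket1 below 0.012 m and linear speed of ball1 above 0.45 m/s) or (distance between ball1 and pocket2 below 0.012 m and linear speed of ball1 above 0.45 m/s) or (distance between ball1 and pocket3 below 0.012 m and linear speed of ball1 above 0.45 m/s) or (distance between ball2 and pocket0 below 0.012 m and linear speed of ball2 above 0.45 m/s) or (distance between ball2 and pocket1 below 0.012 m and linear speed of ball2 above 0.45 m/s) or (distance between ball2 and pocket2 below 0.012 m and linear speed of ball2 above 0.45 m/s) or (distance between ball2 and pocket3 below 0.012 m and linear speed of ball2 above 0.45 m/s) or (distance between ball3 and pocket0 below 0.012 m and linear speed of ball3 above 0.45 m/s) or (distance between ball3 and pocket1 below 0.012 m and linear speed of ball3 above 0.45 m/s) or (distance between ball3 and pocket2 below 0.012 m and linear speed of ball3 above 0.45 m/s) or (distance between ball3 and pocket3 below 0.012 m and linear speed of ball3 above 0.45 m/s)).
Of cover0, cover1, cover2 only 2 to 3 are there at a start; the rules pass over those that are not, and their reading is None.
Of ball0, ball1, ball2, ball3 only 3 to 4 are there at a start; the rules pass over those that are not, and their reading is None.
At some moment in a run one of cover0, cover1, cover2 may be knocked a few centimetres aside while the robot is not near it.
It also fails if it takes over 210 s, if anything falls off the work surface, if the arm or the gripper's body presses on something with over 40 N, if the wrist force passes 120 N, or if a joint passes its speed limit or range.

ROBOT

A 7-joint arm with a two-finger parallel gripper is mounted at the origin on the work surface. World frame = base frame: x ahead of the robot, y to its left, z up, the work surface at z = 0. Lengths are in m, angles in degrees, forces in N, time in s.
With the tool pointing down it reaches from about 0.4 to 0.85 m from the base axis. Payload 4.5 kg.
Tool frame: the origin (TCP) lies between the finger pads; the fingertips stand 25 mm ahead of it and the grasp point (between the pads) lies 6 mm ahead of it (bot.tip_extent is the distance from the TCP to the fingertips, in m); y points along the fingers, x is the direction in which the jaws open and shut, and the axes are right-handed (so a half turn about y gives the same grasp; the last joint's range is limited). The gripper opens to 88 mm and grips with 3 to 60 N. Pads are 18 mm wide; open, the fingers measure 123 mm over their backs; the gripper's body (75 mm by 187 mm) begins 45 mm behind the grasp point.
Start: joints at [-70.6, 39.483, -11.15, 89.685, 9.013, 51.709, -12.324], TCP at [0.188, 0.596, 0.264] pointing down, gripper open.
Joint ranges: [-172.22, 172.22], [-26.19, 119.32], [-84.43, 86.54], [7.71, 146.69], [-57.33, 237.33], [2.42, 119.75], [-152.13, 152.13]. Speed limits (degrees/s): [147.25, 147.25, 180, 180, 180, 180, 180].

INTERFACE

Orientations are given as [roll, pitch, yaw] about the fixed x, y, z axes, in that order (R = Rz(yaw) Ry(pitch) Rx(roll)).
In Python, from plant import bot gives the robot as it stands. Calls block until the motion is done:
- bot.move_ptp(position, orientation): joint-space move of the TCP to a pose.
- bot.movel(position, rotation=None, feed=0.15): straight line of the TCP; rotation=None keeps the orientation; feed is the mean speed in m/s.
- bot.move_j(angles): joint-space move.
- bot.set_gripper(opening): opening from 0.0 (shut) to 1.0 (fully open); the grip force is fixed at half the most; returns when the fingers have stopped.
- bot.pause(seconds).
- bot.inverse_kinematics(position, orientation): joint angles nearest the present ones, or None.
- bot.read_state(): the state.
- bot.snapshot(name): name is "scene" or "top"; returns the picture (420x560x3 uint8, red, green, blue); there is no depth.
- bot.calibration(name): a dict with "fovy" (degrees; the focal length in pixels is half the picture's height over the tangent of half this angle, whatever the lens; pixels are square), "cx", "cy" (the principal point, pixels), "R" (3x3) and "t" (3): a world point X has camera coordinates R X + t. Camera axes: x right, y down, z forward; pixel columns grow to the right and rows downward; lengths in m; the calibration is good to about 2 mm. A picture is of the moment at which its call begins. calibration takes no time and is no camera call.
A pose or a line that the arm cannot do raises bot.PlanningError and nothing moves.
- bot.job_done(): hands the job in, once; it reports no verdict.
The state is a dict: "clock": time; "joint_pos": joint angles; "joint_velocities": joint speeds; "joint_efforts": joint torques, N m; "ee_pos": TCP position; "orientation": TCP orientation; "contact_force": force on the tool from outside, world axes, zero at the start; "moment": the same for the moment, N m; "width": opening from 0.0 (shut) to 1.0 (fully open).
Only numpy, scipy, OpenCV 4.12 (cv2) and the standard library are available. Lean on these libraries where they do the work, as an engineer would, in place of code of your own. Each camera call takes 0.05 s, during which the arm holds its last target. There are 200 camera calls.

## Working session

There is one attempt and no reset: what is moved stays moved. The work goes in short steps, each a Python script; the robot and the scene stay as the last script left them, time stands still between calls to the robot, and variables do not carry over. Pictures are saved under pics/ and viewed, about 12 in all and at most 16, crops included, and the job is handed in when it is done.

```bash
mkdir -p pics; ls; python3 - <<'E'
from plant import bot
import cv2
for n in("scene","top"):
    cv2.imwrite(f"pics/{n}0.png",bot.snapshot(n)[:,:,::-1]); print(n,bot.calibration(n))
print(bot.read_state())
E
```

```text
pics
scene {'fovy': 52.09208845082377, 'cx': 280.5153566063461, 'cy': 215.85142382419716, 'R': array([[ 0.58550646,  0.81056255,  0.01305946],
       [ 0.6756711 , -0.47904009, -0.56034735],
       [-0.44794057,  0.33691089, -0.82815476]]), 't': array([-0.40957233, -0.30976519,  1.67268277])}
top {'fovy': 57.219078137629865, 'cx': 272.002423078548, 'cy': 209.0877951915237, 'R': array([[-0.0264957 , -0.99931721,  0.0257507 ],
       [-0.99319952,  0.02339462, -0.11404999],
       [ 0.11336968, -0.02859742, -0.99314123]]), 't': array([0.09035418, 0.57943831, 0.94245712])}
{'clock': 0.1, 'joint_pos': array([-70.60031899,  39.52755195, -11.14501821,  89.73987701,
         9.01249278,  51.71136277, -12.32459289]), 'joint_velocities': array([ 0.031265  , -0.1629073 , -0.06240223, -0.14098094, -0.10523399,
       -0.01999636, -0.01333038]), 'joint_efforts': array([-2.50158620e-03, -5.28494060e+01, -1.27131812e+00, -1.53836185e+01,
       -5.25639730e-02,  1.96614041e-03,  4.32014497e-05]), 'ee_pos': array([0.1874357 , 0.59566011, 0.26299466]), 'orientation': array([-90.00748363,   0.09667765,  72.54091933]), 'contact_force': array([ 0.6316203 , -0.28029422,  1.26704017]), 'moment': array([-0.00276137, -0.01735619, -0.04671489]), 'width': 0.9995814662193023}
```

View pics/scene0.png

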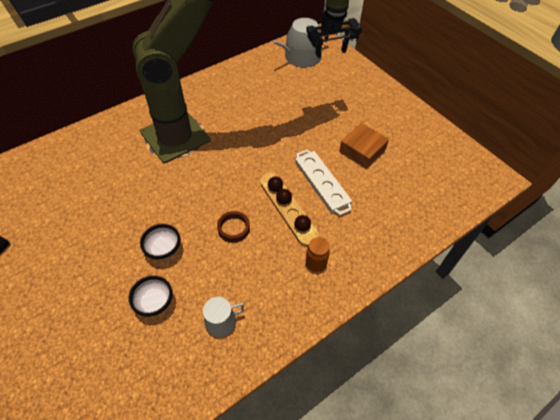

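View pics/top0.png

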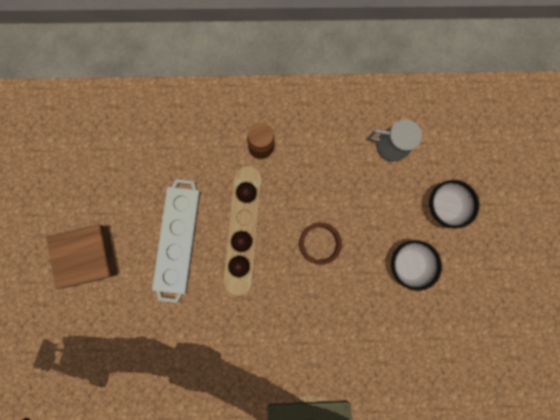

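Two covers, three spheres, one free hollow. In the top view the covers are at about (454,204) and (416,265), the ring at (320,244), the spheres at (246,192), (241,241) and (239,266), and the dimples at (181,203) to (170,277). Next I segment these and triangulate them.

```bash
cat > lib.py <<'E'
import numpy as np, cv2
from plant import bot
CAL={n:bot.calibration(n) for n in("scene","top")}
def ray(n,px):
    c=CAL[n]; f=210/np.tan(np.radians(c["fovy"]/2))
    d=c["R"].T@np.array([(px[0]-c["cx"])/f,(px[1]-c["cy"])/f,1]); return -c["R"].T@c["t"],d/np.linalg.norm(d)
def proj(n,X):
    c=CAL[n]; f=210/np.tan(np.radians(c["fovy"]/2)); p=c["R"]@X+c["t"]
    return np.array([c["cx"]+f*p[0]/p[2],c["cy"]+f*p[1]/p[2]])
def plane(n,px,z):
    o,d=ray(n,px); return o+d*(z-o[2])/d[2]
def tri(a,b):  # px in top, px in scene -> point, gap
    (o,d),(p,e)=ray("top",a),ray("scene",b)
    s,t=np.linalg.lstsq(np.c_[d,-e],p-o,rcond=None)[0]
    return (o+d*s+p+e*t)/2,np.linalg.norm(o+d*s-p-e*t)
def mask(img,kind):
    h=cv2.cvtColor(img,cv2.COLOR_RGB2HSV).astype(int); H,S,V=h[...,0],h[...,1],h[...,2]
    m={"dark":V<62,"brown":(V<100)&(S>110),"white":(S<70)&(V>110)}[kind]
    return m.astype(np.uint8)
def blob(img,kind,seed,r):
    """filled outer contour nearest the seed within a window; returns centroid, area, ellipse, contour"""
    m=mask(img,kind); w=np.zeros_like(m); cv2.circle(w,tuple(map(int,seed)),r,1,-1); m&=w
    cs=[c for c in cv2.findContours(m,cv2.RETR_EXTERNAL,cv2.CHAIN_APPROX_NONE)[0] if len(c)>8]
    if not cs: return None
    c=max(cs,key=cv2.contourArea); M=cv2.moments(c)
    return np.array([M["m10"]/M["m00"],M["m01"]/M["m00"]]),M["m00"],cv2.fitEllipse(c),c
E
python3 - <<'E'
from lib import *
np.set_printoptions(precision=4,suppress=True)
I={n:bot.snapshot(n) for n in("scene","top")}
seeds=dict(cA=((454,204),(160,242),32,30,"dark"),cB=((416,265),(151,296),32,30,"dark"),ring=((320,244),(233,226),27,22,"brown"),
 b0=((246,192),(303,223),13,10,"dark"),b1=((241,241),(284,196),12,10,"dark"),b2=((239,266),(275,184),12,10,"dark"))
for k,(a,b,r,q,kind) in seeds.items():
    A=blob(I["top"],kind,a,r);B=blob(I["scene"],kind,b,q)
    if not(A and B): print(k,A is None,B is None);continue
    print(k,A[0],A[1],A[2][1],B[0],B[1],B[2][1],"tri",*tri(A[0],B[0]),"ell",*tri(A[2][0],B[2][0]))
    for i,n,X in((A,"top",0),(B,"scene",0)): cv2.drawContours(I[n],[i[3]],-1,(0,255,0),1)
for n,s,r in(("top",(177,240),75),("scene",(323,182),45)):
    w=blob(I[n],"white",s,r); print(n,"tray",w[0],w[1],cv2.minAreaRect(w[3])); cv2.drawContours(I[n],[w[3]],-1,(255,0,0),1)
t=cv2.resize(I["top"][160:310,130:490],None,fx=2.2,fy=2.2,interpolation=cv2.INTER_CUBIC)[:, :,::-1]
s=cv2.resize(I["scene"][140:325,120:360],None,fx=3.3,fy=3.3,interpolation=cv2.INTER_CUBIC)[:600,:,::-1]
cv2.imwrite("pics/t1.png",t);cv2.imwrite("pics/s1.png",s[:600,:800])
E
```

```text
cA [453.194  203.8543] 1820.5 (46.58115005493164, 49.80989074707031) [159.9837 241.6027] 1031.5 (33.46355056762695, 39.329410552978516) tri [ 0.5574 -0.2861  0.2421] 0.007850952929191104 ell [ 0.5574 -0.2861  0.242 ] 0.007893034838655305
cB [415.3707 264.7194] 1907.5 (47.624305725097656, 51.00155258178711) [150.3044 295.9593] 1309.0 (38.23035430908203, 43.703304290771484) tri [ 0.4246 -0.3802 -0.2277] 0.008857055925032848 ell [ 0.4246 -0.3802 -0.2278] 0.008884673613023366
ring [319.8173 243.2298] 1307.5 (40.13265609741211, 41.57341003417969) [233.039  227.1063] 723.0 (29.598670959472656, 31.209531784057617) tri [ 0.4927 -0.045   0.0131] 0.00025493133333307573 ell [ 0.4927 -0.045   0.0131] 0.00018395049493272458
b0 [246.0552 192.0664] 268.5 (18.356151580810547, 18.71064567565918) [302.0794 223.4029] 170.0 (14.629645347595215, 14.939763069152832) tri [0.6256 0.1402 0.0375] 0.0003259554366869212 ell [0.6256 0.1402 0.0375] 0.000338611236018113
b1 [241.2378 240.879 ] 281.0 (18.413055419921875, 19.549869537353516) [283.1127 196.022 ] 174.5 (13.49638557434082, 17.28960418701172) tri [0.5025 0.1536 0.0424] 0.0017371547849216696 ell [0.5025 0.1536 0.0427] 0.0017821221560227962
b2 [238.6689 265.8184] 296.5 (19.092702865600586, 19.88564109802246) [275.1616 184.6611] 149.5 (13.132513999938965, 15.833649635314941) tri [0.4419 0.1623 0.0356] 0.00030229178837094887 ell [0.4419 0.1624 0.035 ] 0.0004985031787732844
top tray [175.4183 240.6362] 3786.0 ((175.53997802734375, 240.22000122070312), (33.94112777709961, 123.60226440429688), 8.13010311126709)
scene tray [324.0123 181.7798] 1422.0 ((323.6600036621094, 181.3800048828125), (76.20000457763672, 21.400001525878906), 53.13010025024414)
```

View pics/t1.png

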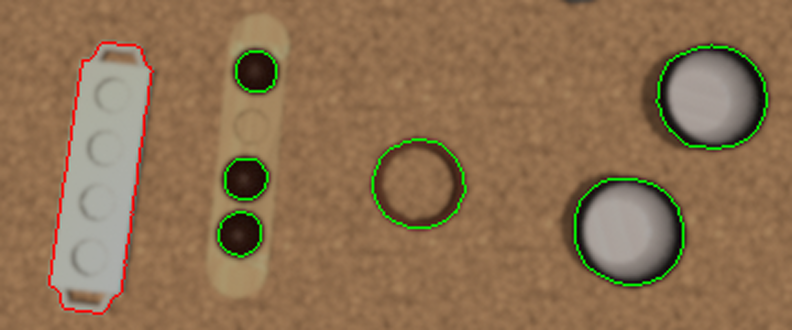

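View pics/s1.png

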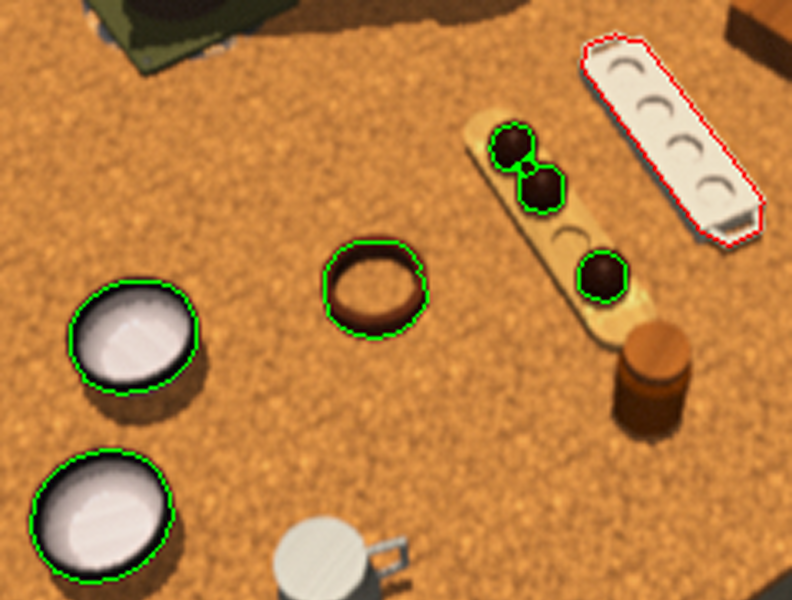

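The masks fit, but I paired the covers the wrong way round between the two views. I'll swap them and locate the dimples.

```bash
python3 - <<'E'
from lib import *
np.set_printoptions(precision=4,suppress=True)
I={n:bot.snapshot(n) for n in("scene","top")}
for k,a,b in(("near",(416,265),(160,242)),("far",(454,204),(151,296))):
    A=blob(I["top"],"dark",a,32);B=blob(I["scene"],"dark",b,30); X,g=tri(A[0],B[0]); print(k,X,g,plane("top",A[0],.059),plane("scene",B[0],.059))
def tray(n,s,r):
    return blob(I[n],"white",s,r)
A=tray("top",(177,240),75);B=tray("scene",(323,182),45)
print("tray",*tri(A[0],B[0]))
c=cv2.resize(I["top"][180:300,145:205],None,fx=6,fy=6,interpolation=cv2.INTER_CUBIC); g=cv2.cvtColor(c,cv2.COLOR_RGB2GRAY)
g=cv2.createCLAHE(4,(4,4)).apply(g)
h=cv2.HoughCircles(cv2.GaussianBlur(g,(0,0),4),cv2.HOUGH_GRADIENT,1,90,param1=60,param2=15,minRadius=36,maxRadius=58)[0]
P=[]
for x,y,r in sorted(h.tolist(),key=lambda q:q[1]):
    px=((x+.5)/6-.5+145,(y+.5)/6-.5+180); p=plane("top",px,.026); P.append(p); print(px,r/6,p,"in scene",proj("scene",p)); cv2.circle(c,(int(x),int(y)),int(r),(255,0,0),1)
s=I["scene"].copy()[140:225,285:365]; s=cv2.resize(s,None,fx=6,fy=6,interpolation=cv2.INTER_CUBIC)
for p in P:
    q=proj("scene",p); cv2.drawMarker(s,tuple(int(v) for v in ((q-[285,140]+.5)*6-.5)),(255,0,0),0,20,1)
H=max(c.shape[0],s.shape[0]); o=np.zeros((H,c.shape[1]+s.shape[1],3),np.uint8); o[:c.shape[0],:c.shape[1]]=c; o[:s.shape[0],c.shape[1]:]=s
cv2.imwrite("pics/d.png",cv2.resize(o,None,fx=.8,fy=.8)[:,:,::-1])
E
```

```text
near [ 0.433  -0.2712  0.0577] 0.0011805661304363719 [ 0.4334 -0.2701  0.059 ] [ 0.4334 -0.2717  0.059 ]
far [ 0.5807 -0.377   0.0578] 0.0014064685123666555 [ 0.581  -0.3758  0.059 ] [ 0.5809 -0.3775  0.059 ]
tray [0.5106 0.3274 0.0019] 0.004896151008708169
(180.83333333333334, 202.66666666666666) 8.983333587646484 [0.604  0.3064 0.026 ] in scene [336.3488 197.609 ]
(177.16666666666666, 227.16666666666666) 8.733333587646484 [0.542  0.3156 0.026 ] in scene [327.0187 184.8541]
(173.83333333333334, 251.83333333333331) 9.049999872843424 [0.4805 0.3238 0.026 ] in scene [317.9355 172.8125]
(169.66666666666666, 276.6666666666667) 8.299999872843424 [0.4196 0.3339 0.026 ] in scene [309.7103 161.0988]
```

View pics/d.png

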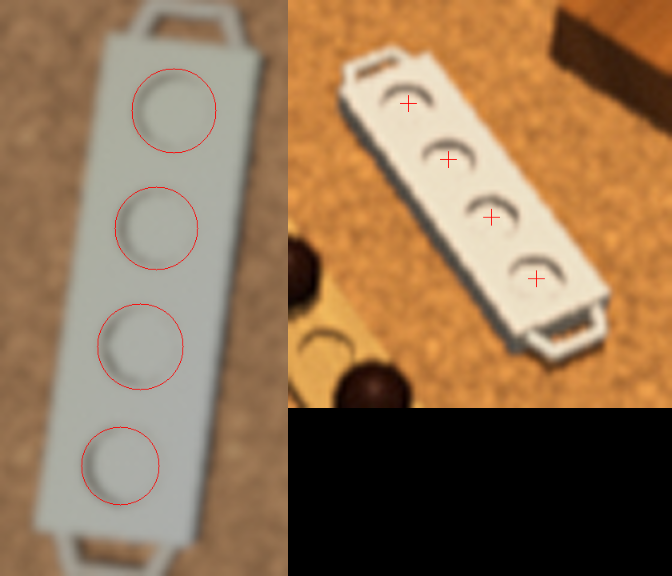

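The dimple marks agree in both views. They are evenly spaced at about 62 mm and lie on the z=26 mm plane. The covers triangulate to z≈58 (expected 59) and the spheres to 36–42 (expected 38). I'll cross-check the tray height with one corner and move the first sphere.

```bash
cat >> lib.py <<'E'
POCK=np.array([[.604,.3064],[.542,.3156],[.4805,.3238],[.4196,.3339]])
_d=POCK[0]-POCK[3]; _d/=np.linalg.norm(_d); POCK=POCK.mean(0)+np.outer([.093,.031,-.031,-.093],_d)
def ori(yaw): return [-90,0,yaw]
def f(): return bot.read_state()["contact_force"]
def goto(xy,z,yaw):
    """joint move, at travel height, with whichever half turn the wrist can do"""
    for y in (yaw,yaw-180,yaw+180):
        if bot.inverse_kinematics([*xy,z],ori(y)) is not None:
            try: bot.move_ptp([*xy,z],ori(y)); return y
            except bot.PlanningError as e: print("ptp",e)
    raise RuntimeError("unreachable")
def ball(src,dst,zb=.038,lift=.004,over=.003):
    z0=zb+lift+.006
    bot.set_gripper(1.0); y=goto(src,.20,83)
    bot.movel([*src,z0],feed=.12); print("at ball",bot.read_state()["ee_pos"],f())
    bot.set_gripper(0.0); print("gripped width",bot.read_state()["width"]*88)
    bot.movel([*src,.20],feed=.12); print("lifted width",bot.read_state()["width"]*88,f())
    goto(dst,.20,81.5); bot.movel([*dst,.09],feed=.12)
    bot.movel([*dst,.046+over+lift+.006],feed=.03); print("over dimple",bot.read_state()["ee_pos"],f(),bot.read_state()["width"]*88)
    bot.set_gripper(1.0); bot.movel([*dst,.20],feed=.1); print("clock",bot.read_state()["clock"])
E
python3 - <<'E'
from lib import *
np.set_printoptions(precision=4,suppress=True)
print("corner",*tri((167.3,188.3),(351.7,200.4)),POCK, "jar",plane("top",(261,135),.11))
ball([.6256,.1402],POCK[0])
I=np.hstack([bot.snapshot("top")[170:310,140:280],bot.snapshot("scene")[130:270,240:380]])
cv2.imwrite("pics/b0.png",cv2.resize(I,None,fx=2.8,fy=2.8)[:,:,::-1])
E
```

```text
corner [0.6426 0.342  0.0241] 0.0020301539683914185 [[0.6035 0.3062]
 [0.5422 0.3154]
 [0.4809 0.3245]
 [0.4195 0.3336]] jar [0.7505 0.0995 0.11  ]
at ball [0.6262 0.1404 0.0488] [0.0207 0.8559 0.669 ]
gripped width 54.826951075107466
lifted width 54.81667336173393 [-0.5975  0.2119 -0.8422]
over dimple [0.6037 0.3063 0.0592] [-0.1569 -0.0469  0.2143] 54.57264803657664
clock 11.3917
```

View pics/b0.png

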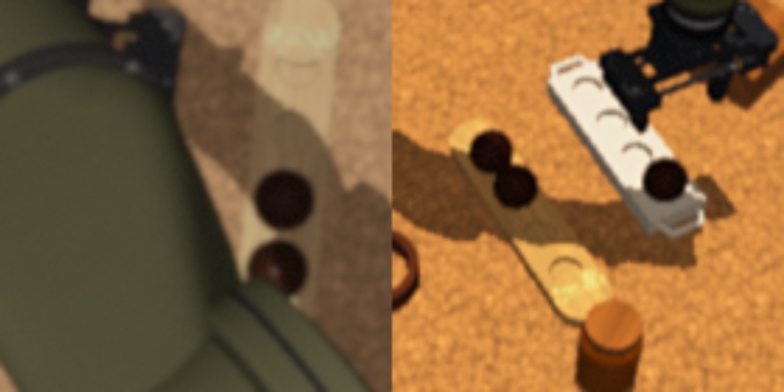

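Sphere 1 sits in the last dimple, at about (664,180) in the right half. Next come the other two, then a re-measurement of everything from the parked pose.

```bash
cat >> lib.py <<'E'
def park(): bot.move_j([-70.6,39.483,-11.15,89.685,9.013,51.709,-12.324])
E
python3 - <<'E'
from lib import *
np.set_printoptions(precision=4,suppress=True)
ball([.503,.154],POCK[1]); ball([.4419,.1620],POCK[2])
park(); I={n:bot.snapshot(n) for n in("scene","top")}
for p in POCK[:3]:
    X=np.r_[p,.046]; A=blob(I["top"],"dark",proj("top",X),14);B=blob(I["scene"],"dark",proj("scene",X),10)
    print("ball",A[1],B[1],*tri(A[0],B[0]),"want",X)
for k,a,b in(("near",(416,265),(160,242)),("far",(454,204),(151,296))):
    A=blob(I["top"],"dark",a,45);B=blob(I["scene"],"dark",b,36); print(k,A[1],B[1],*tri(A[0],B[0]))
cv2.imwrite("pics/all.png",np.hstack([I["top"][150:310,140:500],I["scene"][130:330,110:360][:160]])[:,:,::-1])
for c in((.433,-.2712),(.5807,-.377),(.4927,-.045)):
    c=np.array(c)
    for a in range(0,360,30):
        u=np.array([np.cos(np.radians(a)),np.sin(np.radians(a))]); p=c+.0575*u
        ok=[bot.inverse_kinematics([*p,z],ori(y)) is not None for y in(a,a-180) for z in(.079,.2)]
        print(a,ok,end=" ")
    print()
E
```

```text
at ball [0.5034 0.1541 0.0486] [ 0.7746 -0.0697 -0.2753]
gripped width 54.71010885537034
lifted width 54.87207775765364 [ 0.496   0.2704 -0.5307]
over dimple [0.5423 0.3155 0.0592] [-0.2317 -0.3376  0.3242] 55.12700299603168
clock 21.0667
at ball [0.4422 0.1621 0.0485] [ 0.3679 -0.1481  0.1136]
gripped width 54.9116816643161
lifted width 54.7630385616678 [ 0.6369  0.0214 -0.1684]
over dimple [0.481  0.3246 0.0592] [-0.6628 -0.9192 -0.029 ] 54.76033002641154
clock 30.65
ball 291.5 168.0 [0.6033 0.3049 0.0493] 0.0014087274927656133 want [0.6035 0.3062 0.046 ]
ball 300.5 172.5 [0.5424 0.3131 0.05  ] 0.0012609888697074675 want [0.5422 0.3154 0.046 ]
ball 310.5 151.0 [0.482  0.3244 0.0427] 0.0009726771963157575 want [0.4809 0.3245 0.046 ]
near 1905.5 1030.5 [ 0.4329 -0.2712  0.0576] 0.0012594946874778736
far 1816.5 1353.5 [ 0.5955 -0.3979  0.0572] 0.0010132789650091894
0 [True, True, True, True] 30 [True, True, True, True] 60 [True, True, True, True] 90 [True, True, True, True] 120 [True, True, True, True] 150 [True, True, True, True] 180 [True, True, True, True] 210 [True, True, True, True] 240 [True, True, True, True] 270 [True, True, True, True] 300 [True, True, True, True] 330 [True, True, True, True] 
0 [True, True, True, True] 30 [True, True, True, True] 60 [True, True, True, True] 90 [True, True, True, True] 120 [True, True, True, True] 150 [True, True, True, True] 180 [True, True, True, True] 210 [True, True, True, True] 240 [True, True, True, True] 270 [True, True, True, True] 300 [True, True, True, True] 330 [True, True, True, True] 
0 [True, True, True, True] 30 [True, True, True, True] 60 [True, True, True, True] 90 [True, True, True, True] 120 [True, True, True, True] 150 [True, True, True, True] 180 [True, True, True, True] 210 [True, True, True, True] 240 [True, True, True, True] 270 [True, True, True, True] 300 [True, True, True, True] 330 [True, True, True, True]
```

View pics/all.png

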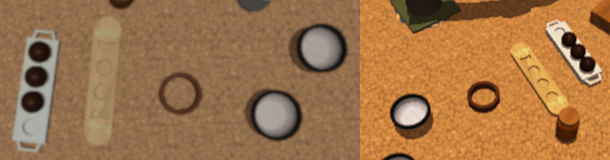

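All three spheres are in dimples, with the fourth left free. The far cover has already been knocked 25 mm to (0.5955,-0.398). I'll stack the near cover first.

```bash
cat >> lib.py <<'E'
RING=np.array([.4927,-.045])
def cover(c,zplace,ang=120,tip=.0535):
    """pinch the rim at angle ang, stand the cover so that its origin is at zplace above the counter on the ring"""
    u=np.array([np.cos(np.radians(ang)),np.sin(np.radians(ang))]); p=np.array(c)+.0575*u; q=RING+.0575*u; zt=tip+.025
    bot.set_gripper(1.0); goto(p,.20,ang); bot.movel([*p,zt+.006],feed=.12); f0=f()
    for dz in(.004,.002,0):
        bot.movel([*p,zt+dz],feed=.02); bot.pause(.15); d=(f()-f0)[2]
        if d>4: print("touched at",dz,d); zt+=dz+.001; bot.movel([*p,zt],feed=.02); break
    bot.set_gripper(0.0); print("rim width mm",bot.read_state()["width"]*88,f())
    bot.movel([*p,.20],feed=.08); print("lifted",bot.read_state()["width"]*88)
    bot.move_ptp([*q,.20],bot.read_state()["orientation"]); bot.movel([*q,zt+zplace+.012],feed=.1); bot.pause(.3); f0=f()
    for dz in np.arange(.008,-.0041,-.001):
        bot.movel([*q,zt+zplace+dz],feed=.01); bot.pause(.1); d=(f()-f0)[2]
        if d>2.5: break
    print("set down at",dz,"force",d,bot.read_state()["ee_pos"],"want",q)
    bot.set_gripper(1.0); bot.movel([*q,.22],feed=.08); print("clock",bot.read_state()["clock"])
def look(name,cs):
    I={n:bot.snapshot(n) for n in("scene","top")}
    for X in cs:
        X=np.array(X); A=blob(I["top"],"dark",proj("top",X),36);B=blob(I["scene"],"dark",proj("scene",X),32)
        if A and B: print("dark",A[1],B[1],*tri(A[0],B[0]),"want",X)
    s=cv2.resize(I["scene"][130:330,110:360],None,fx=1.6,fy=1.6); t=cv2.resize(I["top"][160:320,280:500],None,fx=1.8,fy=2.0)
    cv2.imwrite(f"pics/{name}.png",np.hstack([s,t])[:,:,::-1])
E
python3 - <<'E'
from lib import *
np.set_printoptions(precision=4,suppress=True)
cover((.4329,-.2712),.007); park()
look("c1",[(.4927,-.045,.066),(.5955,-.398,.059)])
E
```

```text
rim width mm 9.062055923115418 [-0.1129  0.2658  1.2296]
lifted 8.599631579828408
set down at -0.0010000000000000009 force 6.189216952621595 [0.4641 0.0054 0.0846] want [0.464  0.0048]
clock 49.875
dark 1852.0 1123.0 [ 0.4935 -0.0488  0.051 ] 0.002148656662093121 want [ 0.4927 -0.045   0.066 ]
dark 1815.5 1353.5 [ 0.5955 -0.398   0.0572] 0.0009680589224808028 want [ 0.5955 -0.398   0.059 ]
```

View pics/c1.png

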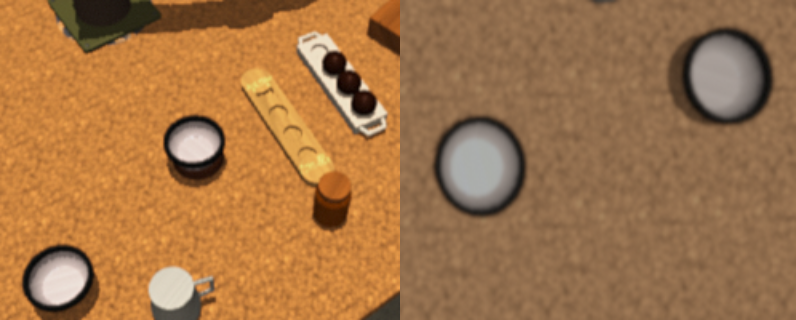

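The first cover sits centred and level on the ring, about (193,142) left and (480,166) right. Its low z comes from the dark ring merging into the mask. Now the second cover.

```bash
python3 - <<'E'
from lib import *
np.set_printoptions(precision=4,suppress=True)
cover((.5955,-.398),.029); park()
look("c2",[(.4927,-.045,.088)])
I=bot.snapshot("top"); A=blob(I,"dark",proj("top",np.array([.4927,-.045,.088])),36); print(plane("top",A[0],.083),A[2])
s=bot.snapshot("scene"); o=np.hstack([cv2.resize(s[190:260,195:275],(400,350),interpolation=3),cv2.resize(I[205:275,280:360],(400,350),interpolation=3)])
cv2.imwrite("pics/z.png",o[:,:,::-1])
for p in POCK[:3]:
    X=np.r_[p,.046]; a=blob(I,"dark",proj("top",X),14);b=blob(s,"dark",proj("scene",X),10); print("ball",*tri(a[0],b[0]))
E
```

```text
rim width mm 8.515957405381108 [-0.2189 -0.9581  0.152 ]
lifted 9.137632437718445
set down at 0.005 force 5.477643718285349 [0.4641 0.0051 0.1127] want [0.464  0.0048]
clock 68.2833
dark 2008.5 1315.5 [ 0.4938 -0.0488  0.0665] 0.002506521650813398 want [ 0.4927 -0.045   0.088 ]
[ 0.4927 -0.0471  0.083 ] ((325.12335205078125, 242.48263549804688), (49.50693893432617, 51.68846893310547), 107.96566009521484)
ball [0.6032 0.3051 0.0492] 0.0014073268032565643
ball [0.5423 0.3131 0.05  ] 0.0012709481947038397
ball [0.4818 0.3244 0.0425] 0.0007329744657200545
```

View pics/z.png

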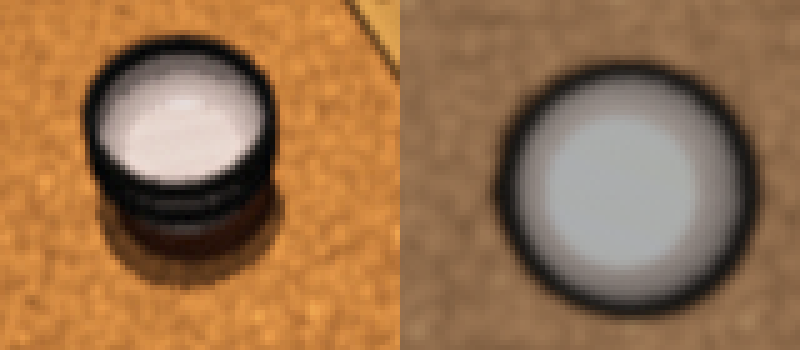

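View pics/c2.png

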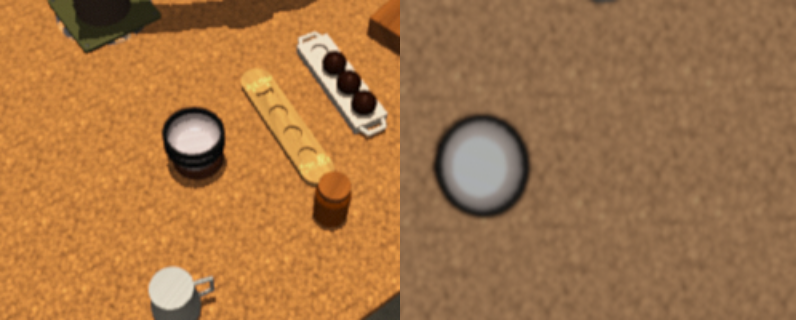

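The second cover touched 5 mm early. Before accepting it I'll check its tilt and height, using the bright floor disc and the rim's top edge in both views.

```bash
python3 - <<'E'
from lib import *
np.set_printoptions(precision=4,suppress=True)
I={n:bot.snapshot(n) for n in("scene","top")}
C={}
for n,z in(("top",.09),("scene",.09)):
    c=blob(I[n],"dark",proj(n,np.array([.4927,-.047,z])),40)
    P=c[3][:,0,:].astype(float)
    # brightest disc (inner floor): otsu inside the rim
    m=np.zeros(I[n].shape[:2],np.uint8); cv2.drawContours(m,[c[3]],-1,1,-1); m=cv2.erode(m,np.ones((5,5)))
    g=cv2.GaussianBlur(cv2.cvtColor(I[n],cv2.COLOR_RGB2GRAY),(0,0),.7); v=g[(m>0)]; 
    t=np.percentile(v[v>90],55); 
    for q in (cv2.threshold(v[v>110].reshape(-1,1),0,255,cv2.THRESH_OTSU)[0],):
        w=((g>q)&(m>0)).astype(np.uint8); k=max(cv2.findContours(w,0,cv2.CHAIN_APPROX_NONE)[0],key=cv2.contourArea); fl=cv2.fitEllipse(k)
    iw=((g>75)&(m>0)).astype(np.uint8); ki=max(cv2.findContours(iw,0,cv2.CHAIN_APPROX_NONE)[0],key=cv2.contourArea)
    up=P[P[:,1]<P[:,1].min()+.5*np.ptp(P[:,0])] if n=="scene" else P
    e=cv2.fitEllipse(up.astype(np.float32)); C[n]=(e,fl)
    print(n,"rim",e,"floor",fl,"thr",q)
    for zz in(.088,.095,.102):
        W=np.array([plane(n,p,zz)[:2] for p in up]); A=np.c_[2*W,np.ones(len(W))]; s,r,_,_=np.linalg.lstsq(A,(W**2).sum(1),rcond=None)
        print("  circle at z",zz,s[:2],"r",np.sqrt(s[2]+s[0]**2+s[1]**2),"rms",np.std(np.linalg.norm(W-s[:2],axis=1)))
    print("  floor on z=.051",plane(n,fl[0],.051),"expected px rim/floor",proj(n,np.array([.4927,-.045,.095])),proj(n,np.array([.4927,-.045,.051])))
print("rim",*tri(C["top"][0][0],C["scene"][0][0]),"floor",*tri(C["top"][1][0],C["scene"][1][0]))
E
```

```text
top rim ((325.1232604980469, 242.49240112304688), (49.528202056884766, 51.68986511230469), 108.03047943115234) floor ((323.82177734375, 242.45655822753906), (30.376644134521484, 31.101125717163086), 161.32455444335938) thr 149.0
  circle at z 0.088 [ 0.493  -0.0464] r 0.059948029993025426 rms 0.0011952602531104248
  circle at z 0.095 [ 0.4928 -0.0453] r 0.05948777704544973 rms 0.0011860836036912917
  circle at z 0.102 [ 0.4926 -0.0441] r 0.05902752409787524 rms 0.0011769069542721534
  floor on z=.051 [ 0.4936 -0.0492  0.051 ] expected px rim/floor [325.0453 242.3478] [322.1431 242.8522]
scene rim ((230.49874877929688, 212.7018280029297), (30.086469650268555, 37.31440734863281), 88.53275299072266) floor ((231.19744873046875, 216.01144409179688), (17.002458572387695, 25.159637451171875), 83.03548431396484) thr 179.0
  circle at z 0.088 [ 0.485  -0.0438] r 0.059270169951397424 rms 0.0011354572537284194
  circle at z 0.095 [ 0.4894 -0.0459] r 0.05890268859203574 rms 0.001128417297955694
  circle at z 0.102 [ 0.4939 -0.048 ] r 0.05853520723267117 rms 0.0011213773421829883
  floor on z=.051 [ 0.4749 -0.0375  0.051 ] expected px rim/floor [231.0567 213.1501] [232.172  220.8173]
rim [ 0.4919 -0.0455  0.0969] 0.0015069901980537617 floor [ 0.4926 -0.0452  0.0788] 0.001227560564975107
```

The axis leans about 0.04 rad and the rim is about 97 mm high (expected 95), which agrees within noise. To settle it, I'll gently probe the inner floor centre with the closed fingers. Contact should come at z≈51 mm, and the touch will also seat the cover.

```bash
python3 - <<'E'
from lib import *
np.set_printoptions(precision=4,suppress=True)
bot.set_gripper(0.0); goto(RING,.20,120); bot.movel([*RING,.088],feed=.1); bot.pause(.3); f0=f()
for tip in np.arange(.061,.0459,-.001):
    bot.movel([*RING,tip+.025],feed=.01); bot.pause(.12); d=(f()-f0)[2]; z=bot.read_state()["ee_pos"][2]-.025
    print(f"{tip:.3f} {z:.4f} {d:.1f}",end="; ")
    if d>8: break
bot.movel([*RING,.2],feed=.08); bot.set_gripper(1.0); park()
I={n:bot.snapshot(n) for n in("scene","top")}; e={}
for n in I:
    P=blob(I[n],"dark",proj(n,np.array([.4927,-.047,.09])),40)[3][:,0,:]
    e[n]=cv2.fitEllipse((P[P[:,1]<P[:,1].min()+.5*np.ptp(P[:,0])] if n=="scene" else P).astype(np.float32)); print(n,e[n])
print(*tri(e["top"][0],e["scene"][0]),bot.read_state()["clock"])
cv2.imwrite("pics/z2.png",np.hstack([cv2.resize(I["scene"][190:260,195:275],(400,350),interpolation=3),cv2.resize(I["top"][205:275,280:360],(400,350),interpolation=3)])[:,:,::-1])
E
```

```text
0.061 0.0610 -0.5; 0.060 0.0600 -0.5; 0.059 0.0590 -0.4; 0.058 0.0581 1.6; 0.057 0.0575 8.1; scene ((230.5002899169922, 212.9121856689453), (30.497526168823242, 37.305538177490234), 87.44970703125)
top ((325.1169128417969, 242.48809814453125), (49.483760833740234, 51.76837921142578), 107.9392318725586)
[ 0.4919 -0.0456  0.0959] 0.0014761643329004078 83.8167
```

View pics/z2.png

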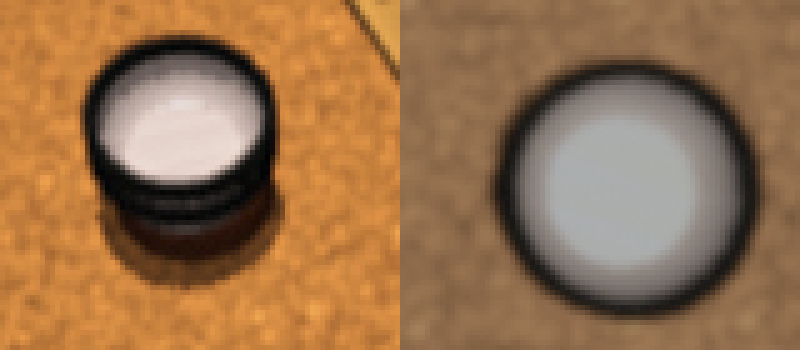

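Contact came at 58 mm rather than 51, which also matches the early set-down. I'll check the fingertip datum by touching bare counter before drawing conclusions.

```bash
cat >> lib.py <<'E'
def probe(xy,ztop,zmin,yaw=120,thr=5):
    bot.movel([*xy,ztop+.025],feed=.1); bot.pause(.3); f0=f()
    for tip in np.arange(ztop,zmin,-.001):
        bot.movel([*xy,tip+.025],feed=.01); bot.pause(.12); d=(f()-f0)[2]
        if d>thr: break
    z=bot.read_state()["ee_pos"][2]-.025; bot.movel([*xy,.2],feed=.12); print("probe",xy,"z",z,"force",d); return z
E
python3 - <<'E'
from lib import *
print(bot.tip_extent); bot.set_gripper(0.0)
p=(.46,-.22); goto(p,.2,120); probe(p,.008,-.006)
I=bot.snapshot("scene"); cv2.imwrite("pics/none.png",I)
E
```

```text
0.025
probe (0.46, -0.22) z 0.0004864889953613838 force 5.410297990626882
```

The datum is right, so the second cover really stands about 6–7 mm high. I'll lift it off, set it on the counter and probe the first cover's floor, which should be at 29.

```bash
cat >> lib.py <<'E'
def carry(src,zs,dst,zd,ang=120,tip=.0535,down=.006,thr=2.5):
    """pinch a cover whose origin is at src,zs; lower it at dst until it stands (expected origin height zd)"""
    u=np.array([np.cos(np.radians(ang)),np.sin(np.radians(ang))]); p=np.array(src)+.0575*u; q=np.array(dst)+.0575*u; zt=zs+tip+.025
    bot.set_gripper(1.0); goto(p,.20,ang); bot.movel([*p,zt+.006],feed=.12); bot.pause(.2); f0=f()
    for dz in(.004,.002,0):
        bot.movel([*p,zt+dz],feed=.02); bot.pause(.15); d=(f()-f0)[2]
        if d>4: print("touched at",dz,d); zt+=dz+.001; bot.movel([*p,zt],feed=.02); break
    bot.set_gripper(0.0); print("rim width mm",bot.read_state()["width"]*88)
    bot.movel([*p,.20],feed=.08); print("lifted",bot.read_state()["width"]*88)
    bot.move_ptp([*q,.20],bot.read_state()["orientation"]); b=zt-zs+zd; bot.movel([*q,b+.012],feed=.1); bot.pause(.3); f0=f()
    for dz in np.arange(.008,-down-.0001,-.001):
        bot.movel([*q,b+dz],feed=.01); bot.pause(.1); d=(f()-f0)[2]
        if d>thr: break
    print("set down at",dz,"force",d,bot.read_state()["ee_pos"][2])
    bot.set_gripper(1.0); bot.movel([*q,.22],feed=.1)
E
python3 - <<'E'
from lib import *
np.set_printoptions(precision=4,suppress=True)
carry((.492,-.0455),.034,(.45,-.27),0)
bot.set_gripper(0.0); goto(RING,.2,120); probe(RING,.045,.02)
bot.set_gripper(1.0); park(); print(bot.read_state()["clock"])
I={n:bot.snapshot(n) for n in("scene","top")}
cv2.imwrite("pics/c3.png",np.hstack([cv2.resize(I["scene"][190:260,195:275],(400,350),interpolation=3),cv2.resize(I["top"][205:275,280:360],(400,350),interpolation=3)])[:,:,::-1])
A=blob(I["top"],"dark",proj("top",np.array([.45,-.27,.059])),40);B=blob(I["scene"],"dark",proj("scene",np.array([.45,-.27,.059])),40);print(A[1],B[1],*tri(A[0],B[0]))
E
```

```text
rim width mm 8.653889752645343
lifted 8.496267326915188
set down at 0.008 force 13.138590765092964 0.08976073316884994
probe [ 0.4927 -0.045 ] z 0.020986026566327844 force 0.8797151629895665
126.175
2199.0 1240.0 [ 0.4458 -0.2736  0.0724] 0.00015238731154525054
```

View pics/c3.png

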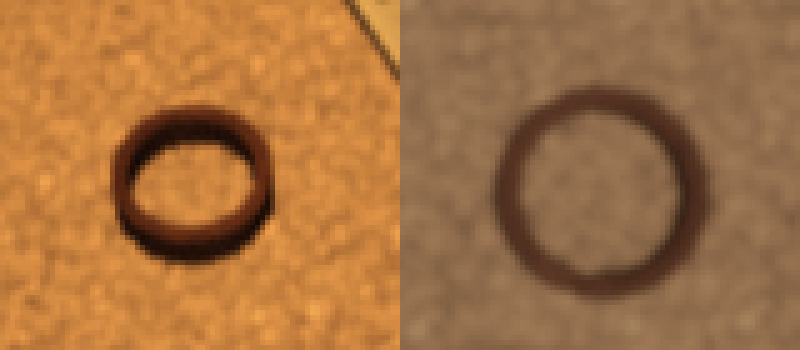

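Both covers came up together and now stand as a pair near (0.446,-0.274), so the upper one was wedged in the lower. I need a look at them.

```bash
python3 - <<'E'
from lib import *
I={n:bot.snapshot(n) for n in("scene","top")}
a=proj("scene",np.array([.446,-.274,.05])).astype(int); b=proj("top",np.array([.446,-.274,.05])).astype(int); print(a,b)
c=lambda i,p:cv2.resize(i[p[1]-32:p[1]+32,p[0]-32:p[0]+32],(400,400),interpolation=3)
cv2.imwrite("pics/c4.png",np.hstack([c(I["scene"],a),c(I["top"],b)])[:,:,::-1])
E
```

```text
[161 246] [415 259]
```

View pics/c4.png

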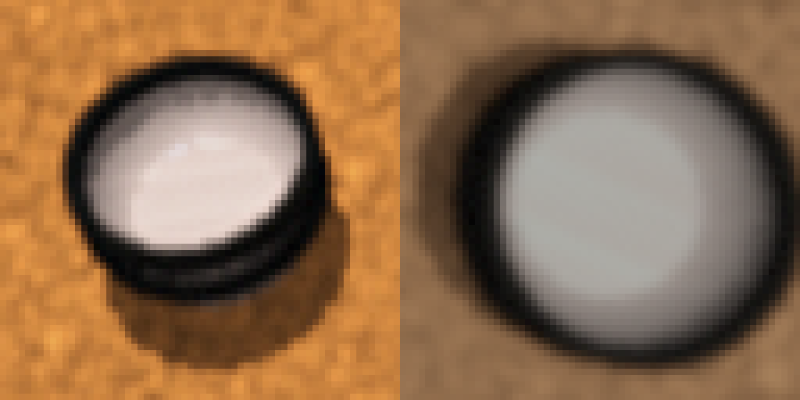

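The pair stands nested and looks roughly upright. I'll probe its floor to see whether pressing seated it (44 mm if nested fully), then carry both back to the ring by the upper rim, starting the lowering well above contact.

```bash
python3 - <<'E'
from lib import *
np.set_printoptions(precision=4,suppress=True)
I={n:bot.snapshot(n) for n in("scene","top")}; e={}
for n in I:
    P=blob(I[n],"dark",proj(n,np.array([.446,-.274,.075])),40)[3][:,0,:]
    e[n]=cv2.fitEllipse((P[P[:,1]<P[:,1].min()+.5*np.ptp(P[:,0])] if n=="scene" else P).astype(np.float32))
X,g=tri(e["top"][0],e["scene"][0]); print("upper rim",X,g,e, "top at .088",plane("top",e["top"][0],.088))
c=X[:2]; bot.set_gripper(0.0); goto(c,.2,120); z=probe(c,.060,.035,thr=4)
for a in(120,300):   # lean along the pinch direction: floor height 14 mm either side
    q=c+.014*np.array([np.cos(np.radians(a)),np.sin(np.radians(a))]); bot.movel([*q,.1],feed=.15); probe(q,z+.008,z-.012,thr=3)
print(bot.read_state()["clock"])
E
```

```text
upper rim [ 0.4453 -0.2726  0.0776] 0.0024417981241271407 {'scene': ((159.8092803955078, 241.2752227783203), (35.78707504272461, 40.624446868896484), 76.54969787597656), 'top': ((418.6518859863281, 259.6304931640625), (49.63031768798828, 56.4239501953125), 104.5304183959961)} top at .088 [ 0.4463 -0.2673  0.088 ]
probe [ 0.4453 -0.2726] z 0.04950885324737612 force 4.96088103539177
probe [ 0.4383 -0.2604] z 0.04870209117935236 force 3.8665338863857395
probe [ 0.4523 -0.2847] z 0.05023911741656211 force 7.09388976767062
150.425
```

The floor is at 49.5 mm and flat within about 0.05 rad, so the pair is level with a rise of about 28 mm. Now carry the pair to the ring.

```bash
python3 - <<'E'
from lib import *
np.set_printoptions(precision=4,suppress=True)
carry((.4455,-.272),.0275,RING,.0345,thr=4)
park(); print(bot.read_state()["clock"])
I={n:bot.snapshot(n) for n in("scene","top")}; e={}
for n in I:
    P=blob(I[n],"dark",proj(n,np.array([.4927,-.047,.09])),40)[3][:,0,:]
    e[n]=cv2.fitEllipse((P[P[:,1]<P[:,1].min()+.5*np.ptp(P[:,0])] if n=="scene" else P).astype(np.float32)); print(n,e[n])
print(*tri(e["top"][0],e["scene"][0]))
a,b=I["scene"],I["top"]
cv2.imwrite("pics/c5.png",np.hstack([cv2.resize(a[185:265,190:280],(400,356),interpolation=3),cv2.resize(b[200:280,280:370],(400,356),interpolation=3)])[:,:,::-1])
A=blob(b,"dark",(416,262),40);print("left behind:",A and A[1])
E
```

```text
rim width mm 7.407921643301658
lifted 7.05818711612803
set down at 0.002 force 4.57897373541253 0.1150780518880667
166.6
scene ((230.08181762695312, 211.81251525878906), (28.39409828186035, 36.87800979614258), 90.55047607421875)
top ((325.0935974121094, 243.62037658691406), (49.57276153564453, 51.708126068115234), 106.0645980834961)
[ 0.4892 -0.0451  0.0983] 0.0016374343743272668
left behind: None
```

View pics/c5.png

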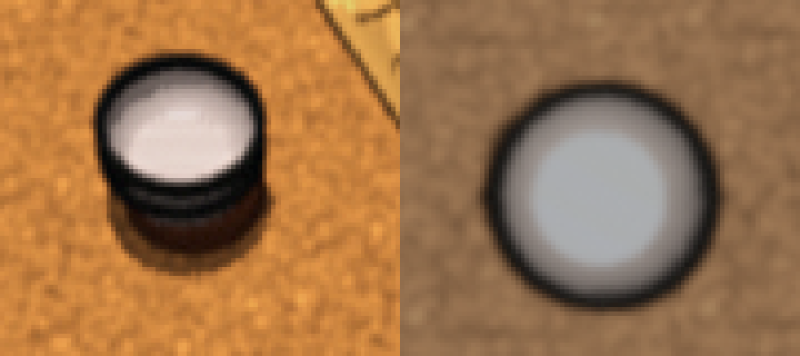

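Nothing was left behind and the stack is back on the ring. The rim ellipse is slightly flatter than before, so I'll quantify the tilt against a level circle. This is cheap in clock time.

```bash
cat > tilt.py <<'E'
from lib import *
np.set_printoptions(precision=4,suppress=True)
I={n:bot.snapshot(n) for n in("scene","top")}; F={};E={}
for n in I:
    P=blob(I[n],"dark",proj(n,np.array([.4927,-.047,.09])),40)[3][:,0,:]
    up=lambda P:(P[P[:,1]<P[:,1].min()+.5*np.ptp(P[:,0])] if n=="scene" else P).astype(np.float32)
    E[n]=cv2.fitEllipse(up(P))
    th=np.linspace(0,2*np.pi,200); L=np.array([proj(n,np.array([.4915+.062*np.cos(t),-.0455+.062*np.sin(t),.100])) for t in th]).astype(np.float32)
    print(n,"seen",E[n],"level circle",cv2.fitEllipse(L))
    m=np.zeros(I[n].shape[:2],np.uint8); cv2.fillPoly(m,[P],1); m=cv2.erode(m,np.ones((5,5)))
    g=cv2.GaussianBlur(cv2.cvtColor(I[n],cv2.COLOR_RGB2GRAY),(0,0),.7); w=((g>{"top":149,"scene":179}[n])&(m>0)).astype(np.uint8)
    F[n]=cv2.fitEllipse(max(cv2.findContours(w,0,cv2.CHAIN_APPROX_NONE)[0],key=cv2.contourArea)); print("  floor",F[n])
r,f_=tri(E["top"][0],E["scene"][0])[0],tri(F["top"][0],F["scene"][0])[0]; d=r-f_
print("rim",r,"floor",f_,"axis lean",d[:2]/d[2], bot.read_state()["clock"])
E
python3 tilt.py
```

```text
scene seen ((230.02957153320312, 211.77838134765625), (28.331090927124023, 36.99098587036133), 90.59156799316406) level circle ((230.54556274414062, 212.4881134033203), (32.258243560791016, 39.607513427734375), 82.13449096679688)
  floor ((230.6890106201172, 215.80032348632812), (16.974035263061523, 24.885848999023438), 84.85469818115234)
top seen ((325.0902404785156, 243.60755920410156), (49.59727478027344, 51.70906066894531), 106.6792221069336) level circle ((325.5842590332031, 243.0056915283203), (52.548095703125, 53.51048278808594), 146.7880096435547)
  floor ((324.19708251953125, 243.6802978515625), (30.53750228881836, 31.09288215637207), 157.16375732421875)
rim [ 0.4892 -0.0452  0.0985] floor [ 0.4898 -0.046   0.0774] axis lean [-0.0322  0.0372] 166.8
```

The image estimates give a lean of about 0.05 rad, with a limit of 0.12. With 43 s left I'll do two quick floor touches along the lean direction to confirm it.

```bash
cat > touch2.py <<'E'
from lib import *
bot.set_gripper(0.0); c=np.array([.4905,-.0455]); u=np.array([np.cos(np.radians(130)),np.sin(np.radians(130))]); Z=[]
bot.move_ptp([*(c+.016*u),.11],bot.read_state()["orientation"]) if False else goto(c+.016*u,.11,130)
for s in(.016,-.016):
    p=c+s*u; bot.movel([*p,.092],feed=.15); bot.pause(.1); f0=f()
    for tip in np.arange(.064,.045,-.001):
        bot.movel([*p,tip+.025],feed=.03); bot.pause(.06); d=(f()-f0)[2]
        if d>3: break
    Z.append(bot.read_state()["ee_pos"][2]-.025); print(s,Z[-1],d); bot.movel([*p,.092],feed=.15)
print("lean",(Z[1]-Z[0])/.032,bot.read_state()["clock"])
bot.movel([*p,.2],feed=.2); bot.set_gripper(1.0); park(); print(bot.read_state()["clock"])
E
python3 touch2.py; python3 tilt.py | tail -1
```

```text
0.016 0.056242510342701495 4.440240810035564
-0.016 0.05847170811312712 8.828589915594888
lean 0.06966243032580088 176.8833
181.475
rim [ 0.4916 -0.046   0.0958] floor [ 0.4923 -0.0472  0.0794] axis lean [-0.0479  0.073 ] 181.575
```

Touch says about 0.07 rad and the image up to 0.087, which is uncomfortably near the limit. One bounded fix is to press the high rim side (-50°), by position only, down to the level height (floor centre 57.3 + 44 ≈ 101 mm). Travel and force are both capped.

```bash
python3 - <<'E'
from lib import *
bot.set_gripper(0.0); c=np.array([.4915,-.0455]); u=np.array([np.cos(np.radians(-50)),np.sin(np.radians(-50))]); p=c+.0575*u
goto(p,.15,130); bot.movel([*p,.134],feed=.12); bot.pause(.15); f0=f()
for tip in np.arange(.108,.1004,-.001):
    bot.movel([*p,tip+.025],feed=.03); bot.pause(.06); d=(f()-f0)[2]; print(f"{bot.read_state()['ee_pos'][2]-.025:.4f}:{d:.1f}",end=" ")
    if d>14: break
bot.movel([*p,.17],feed=.2); bot.set_gripper(1.0); print(bot.read_state()["clock"]); park(); print(bot.read_state()["clock"])
I=bot.snapshot("scene"),bot.snapshot("top")
cv2.imwrite("pics/fin.png",np.hstack([cv2.resize(I[0][130:290,190:370],(450,400)),cv2.resize(I[1][200:280,280:350],(350,400),interpolation=3)])[:,:,::-1])
E
python3 tilt.py
```

```text
0.1081:-1.0 0.1070:-0.3 0.1061:2.2 0.1055:5.7 0.1050:10.1 0.1045:16.1 189.575
192.3
scene seen ((229.67327880859375, 212.7054443359375), (29.127443313598633, 37.12586212158203), 89.78465270996094) level circle ((230.54556274414062, 212.4881134033203), (32.258243560791016, 39.607513427734375), 82.13449096679688)
  floor ((230.44244384765625, 216.22422790527344), (16.229040145874023, 25.183650970458984), 85.85511779785156)
top seen ((325.9470520019531, 242.9505157470703), (49.60367965698242, 52.04261016845703), 103.92729187011719) level circle ((325.5842590332031, 243.0056915283203), (52.548095703125, 53.51048278808594), 146.7880096435547)
  floor ((325.15447998046875, 242.88795471191406), (30.36154556274414, 30.961944580078125), 141.60084533691406)
rim [ 0.4906 -0.0475  0.097 ] floor [ 0.4917 -0.048   0.079 ] axis lean [-0.0575  0.0265] 192.5
```

View pics/fin.png

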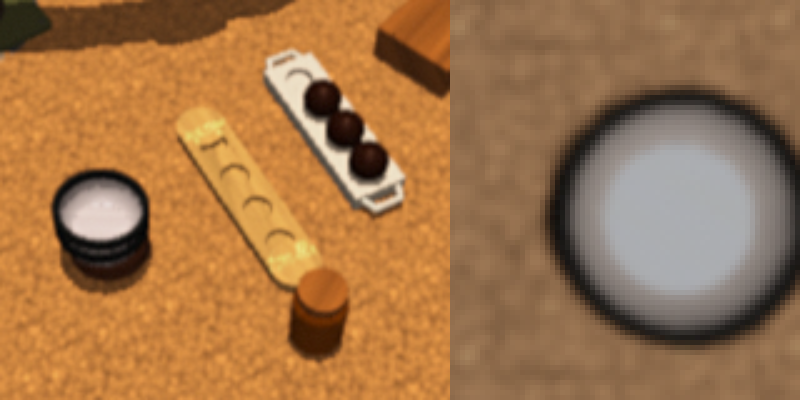

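```bash
python3 -c "
from plant import bot
bot.job_done(); print(bot.read_state()['clock'])"
```

```text
the job is handed in; nothing more can be done
the job is handed in; nothing more can be done
```

I moved all three spheres into dimples of their own and stacked both covers upturned on the ring. The job was handed in at about 192.5 s of the 210 s. The stack's tilt is close enough to the limit that I can't be sure it passes.

- **Spheres:** I released each one about 3 mm above its seat. The last measured centres were within about 4–5 mm of the seat points, against a limit of 8 mm. Most of that is height error, within what the cameras can resolve.
- **Cover knocked aside:** the far cover was shifted 25 mm during the run. I measured it again before picking it up.
- **Upper cover sits too high:** it stands about 28 mm above the lower one instead of 22, so it is probably wedged, not fully seated. When I lifted it to check, both covers came up together and landed on the counter with an uncontrolled press. I carried the pair back to the ring as one, so they may not be cupped as neatly as you asked.
- **Stack position:** the top rim is about 3 mm from the ring's centre, against a limit of 15 mm.
- **Stack tilt:** floor touches gave about 0.07 rad and a touch on the rim gave about 0.087 rad. The last image estimate was about 0.063 rad, and the limit is 0.12. I pressed once on the high side (up to 16 N), but the stack barely moved. I tracked only the upper cover and assumed the lower one leans the same way.
- **Bystanders:** I never went near the jar, the milk jug or the wooden box. I did not measure their positions at the end.

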